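Stow a specimen jar in the braced instrument case

TASK

Raise the lid of the grey instrument case by its pull until the folding side brace goes past straight and locks, so that the lid stays up by itself, but stop there: forcing it would drag the brace's hand-tight bracket along its slot. Then stand the small specimen jar upright in the empty bay of the case. Finally lift the brace slightly at its knee to unlock it, fold it and let the lid down gently, never letting it drop, until it is fully shut; leave the other things on the table alone.

Things in the scene. Friction and masses are not known exactly. Their poses are not given: they have to be found in the camera images.
- case: grey plastic case, 190 (x) x 260 (y) x 80 mm high, walls and floor 6 mm, fixed; origin: centre of its underside; x points to the hinge side (away from the robot), y to the side with the brace, z up; offsets below are in these axes. The half at -y holds a plywood rack of glass slides behind a divider along the middle; the half at +y is the empty bay
- bay (a point): centre of the bay's floor, 6 mm above the table; the bay is 178 mm in x and about 120 mm in y, its rim 80 mm above the table
- lid_hinge (a point): middle of the lid's hinge line (along the case's y), at x +95, z 85 mm in the case's axes
- lid (a joint): angle of the lid, rad: 0 shut, growing as its front edge rises. The flat lid (0.5 to 0.8 kg, 12 mm thick, 190 x 260 mm) falls shut by itself unless the brace is locked. The brace's upper pivot, 130 mm from the hinge on the lid's side, is also set differently each time (tight, up to 8 mm), so the brace locks anywhere between 1.1 and 1.5: feel for it
- pull (a point): centre of the lid's pull: a steel barrel 16 mm in diameter, 30 mm long along the case's y, on a 10 mm wide neck in the middle of the lid's front edge, 32 mm ahead of that edge, 222 mm from the hinge line, about 88 mm above the table when shut. It can be pinched at its two flat end faces from above and turns in the grip as the lid swings
- low_pivot (a point): lower pivot of the brace on the case's +y side (x 5, z 55 mm, up to 5 mm higher or lower in an upright slot, set differently each time), given on its axis at y 170 mm, the middle of the knee roller, which moves on a circle of 99 mm radius about it. Its bracket is hand-tight in the slot: over about 8 N at the lid's pull against the brace's stop drags it
- knee_roller (a point): centre of the roller on the brace's knee: dark steel, 16 mm diameter, 38 mm long along y (151 to 189 mm from the case's middle), spins freely. Lid shut: straight ahead of the low pivot, level with it (within 7 mm). Locked: behind it, 60 to 72 deg above level. To close: over the top of its circle (lifts the lid about 1 mm), then forward and down; past straight the lid's weight drives it
- knee (a joint): bend of the brace between its links (lower 99 mm, upper 66 mm), rad: 0 folded (lid shut), give or take 0.3; 2.67 straight; 2.92 on its stop, locked. A light spring pushes it towards locked. It passes straight only when the lid is raised as far as the brace lets it (a firm stop, a rising pull) and settles on its stop as the lid is let down by a few mm
- jar: small glass specimen jar with white screw cap, 44 mm in diameter, 60 mm high, 0.12 kg, standing on the table to the right of the case; origin: centre of its underside, z up
- ruler: blue plastic ruler 300 x 36 x 4 mm, a bystander
- forceps: steel forceps 140 mm long, a bystander
- dish: glass dish 90 mm across, 16 mm high, a bystander
- wash_bottle: white wash bottle 60 mm across, 170 mm high, a bystander
Mind the look-alikes: they are no part of the job. Several things look just like the jar: the one meant starts farthest from the robot's base.

How it is judged:
By the outcome, as a careful person would: the job done as asked, in the order asked, and still so for the second after the job is handed in, with the robot touching nothing.
It also fails if it takes over 72 s, if anything falls off the work surface, if the arm or the gripper's body presses on something with over 40 N, if the wrist force passes 120 N, or if a joint passes its speed limit or range.

ROBOT

A 6-joint arm with a two-finger parallel gripper is mounted at the origin on the work surface. World frame = base frame: x ahead of the robot, y to its left, z up, the work surface at z = 0. Lengths are in mm, angles in rad, forces in N, time in s.
With the tool pointing down it reaches from about 225 to 725 mm from the base axis. Payload 3.1 kg.
Tool frame: the origin (TCP) lies midway between the tips of the shut fingers; the grasp point (between the pads) lies 19 mm behind it; z points along the fingers, y is the line along which they close (so a half turn about z gives the same grasp; the last joint's range is limited). The gripper opens to 85 mm and grips with 20 to 120 N. Pads are 22 mm wide; open, the fingers measure 114 mm over their backs; the gripper's body (76 mm by 85 mm) begins 54 mm behind the grasp point. The pads swing forward as they close: fully open they stand 13 mm farther back than shut.
Start: joints at [-1.412, 0.048, 0.099, 1.622, 0, 1.443], TCP at [148.499, -503.553, 231.312] pointing down, gripper open.
Joint ranges: [-2.91, 2.91], [-0.99, 1.94], [-1.21, 1.42], [-2.12, 2.29], [-1.49, 1.47], [-3.14, 3.14]. Speed limits (rad/s): [2.79, 2.79, 3.14, 3.14, 3.14, 3.14].

INTERFACE

Orientations are given as [roll, pitch, yaw] about the fixed x, y, z axes, in that order (R = Rz(yaw) Ry(pitch) Rx(roll)).
In Python, from workcell import arm gives the robot as it stands. The module is installed in compiled form; this text tells all that it offers.
- The arm moves only by the shell command python3 -m handwheel 'ROWS' [FORCE]. ROWS is JSON, a list of rows, each a list of 5 numbers: the shift along the world's x, y, z in units of 25 mm (1.0 is 25 mm), then the turn about the world's z in degrees, then the finger opening in mm, from 0 to 85.4. A call has 1 to 20 rows; each row is the pose to reach, as a shift and turn from the pose commanded when the call began; what a row does not reach only later rows make up. A row lasts 1/12 s, in which the tool goes at most 41.7 mm and 7.16 degrees, less where a joint would pass 70% of its speed; a pose out of reach is approached as far as the arm can. A call with a gripper value outside its range is refused whole. The fingers move at their own pace and stop on an object; FORCE is the grip in N (left out, the last holds). Time passes only in rows, so rows that repeat a pose let the fingers close. It gives the time, the measured TCP pose, the force, the opening and the grip force at its end, in the units of the state.
- arm.sense(): the state, without advancing time (a new reading comes with each control period).
- arm.camera(name): name is "side" or "top"; returns the picture (480x640x3 uint8, blue, green, red); there is no depth.
- arm.get_calibration(name): a dict with "vertical_fov" (degrees; the focal length in pixels is half the picture's height over the tangent of half this angle, whatever the lens; pixels are square), "cx", "cy" (the principal point, pixels), "k1" (the pictures are not rectified: a ray, as slopes to the right and down, at radius r is drawn at 1 + k1 r^2 times it, then the intrinsics apply), "origin" and "rotation" of the camera in the world. Camera axes: x right, y up, looking along -z (the intrinsics and any distortion apply to the point x, -y, -z); pixel columns grow to the right and rows downward; lengths in mm; the calibration is good to about 2 mm. A picture is of the moment at which its call begins. get_calibration takes no time and is no camera call.
- arm.sign_off(): hands the job in; it is judged then, once.
The state is a dict: "time": time; "joint_positions": joint angles; "dq": joint speeds; "joint_torque": joint torques, N m; "position": TCP position; "tool_rot": TCP orientation; "ft_force": force on the tool from outside, world axes, zero at the start; "ft_torque": the same for the moment, N m; "grip_width": opening from 0.0 (shut) to 1.0 (fully open); "finger_force": force on a finger pad.
Only numpy, scipy, OpenCV 4.12 (cv2) and the standard library are available. Lean on these libraries where they do the work, as an engineer would, in place of code of your own. Each camera call takes 0.05 s, during which the arm holds its last target. There are 200 camera calls.

## Working session

There is one attempt and no reset: what is moved stays moved. The work goes in short steps, Python scripts to look and compute and a shell command to move; the robot and the scene stay as the last step left them, time stands still between calls to the robot, and variables do not carry over. Pictures are saved under pics/ and viewed, at most 10 in all, crops included, and the job is handed in when it is done.

```bash
mkdir -p pics; cat > h.py <<'E'
import numpy as np, cv2
from workcell import arm
def cal(n):
    c=arm.get_calibration(n); f=240/np.tan(np.radians(c["vertical_fov"])/2)
    return c,f
def ray(n,u,v):
    c,f=cal(n); K=np.array([[f,0,c["cx"]],[0,f,c["cy"]],[0,0,1.]])
    # k1 forward model
    p=cv2.undistortPoints(np.array([[[u,v]]],float),K,np.array([c["k1"],0,0,0.]))[0,0]
    d=np.array(c["rotation"])@np.array([p[0],-p[1],-1.]); return np.array(c["origin"],float),d
def plane(n,u,v,z):
    o,d=ray(n,u,v); return o+d*(z-o[2])/d[2]
def proj(n,P):
    c,f=cal(n); q=np.array(c["rotation"]).T@(np.array(P,float)-np.array(c["origin"]))
    x,y=q[0]/-q[2],-q[1]/-q[2]; s=1+c["k1"]*(x*x+y*y)
    return np.array([c["cx"]+f*x*s,c["cy"]+f*y*s])
def tri(a,b):
    (o1,d1),(o2,d2)=a,b
    A=np.stack([d1,-d2],1); t=np.linalg.lstsq(A,o2-o1,rcond=None)[0]
    p,q=o1+t[0]*d1,o2+t[1]*d2; return (p+q)/2,np.linalg.norm(p-q)
E
python3 - <<'E'
from h import *
for n in("top","side"):
    cv2.imwrite(f"pics/{n}0.png",arm.camera(n)); print(arm.get_calibration(n))
print(arm.sense())
E
```

```text
{'vertical_fov': 50.17728729945959, 'cx': 319.69739245915576, 'cy': 240.01189836719192, 'k1': -0.0033845193740303452, 'origin': array([ 259.27528051,   74.47532908, 1200.60679585]), 'rotation': array([ 0.23812777, -0.00424626, -1.48966166])}
{'vertical_fov': 57.092015104398364, 'cx': 323.8448675031773, 'cy': 239.55498219416518, 'k1': 0.0192858503805431, 'origin': array([475.09195788, 754.65643688, 801.71585224]), 'rotation': array([ 0.76727282, -0.01823611, -3.09307789])}
{'time': 0.1, 'joint_positions': array([-1.41179872e+00,  4.86641321e-02,  9.77130296e-02,  1.62197681e+00,
        1.17187592e-05,  1.44300602e+00]), 'dq': array([-0.00159627,  0.00049091,  0.00418276, -0.00025076,  0.00213745,
        0.00109607]), 'joint_torque': array([ 2.24282441e-03, -3.39850688e+01,  3.20935678e+01,  1.57977274e-02,
       -1.13652577e-04,  2.99800824e-07]), 'position': array([ 148.41581889, -503.00522187,  230.21993158]), 'tool_rot': array([-3.13947994e+00, -2.83277992e-04,  2.86787602e-01]), 'ft_force': array([ 0.87653613,  0.24250406, -0.23545853]), 'ft_torque': array([-0.00382483,  0.01843385, -0.05694434]), 'finger_force': 0.0, 'grip_width': 0.9965265130185251}
```

```bash
sed -i 's/    return c,f$/    c["rotation"]=Rotation.from_euler("xyz",c["rotation"]).as_matrix(); return c,f/; 1a from scipy.spatial.transform import Rotation' h.py; python3 -c "
from h import *
print(proj('top',[148,-503,230]),proj('side',[300,100,0]))"
```

```text
[636.49320078 455.61525128] [406.32761829 280.15379834]
```

View pics/top0.png

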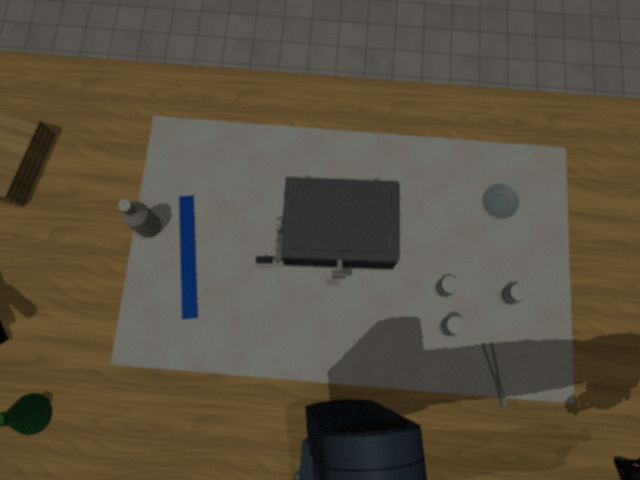

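View pics/side0.png

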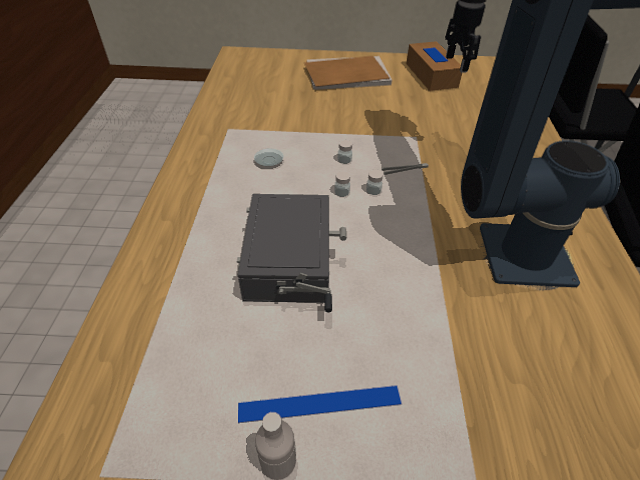

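Top view: case lid is at about (285-400, 178-262), the pull near (340,270), the knee roller near (265,259), and the jars at (447,285), (513,292) and (454,323). Enlarging the case.

```bash
python3 - <<'E'
from h import *
t=cv2.imread("pics/top0.png");s=cv2.imread("pics/side0.png")
a=cv2.resize(t[165:295,245:410],None,fx=4.8,fy=4.8,interpolation=cv2.INTER_CUBIC)[:, :792]
cv2.imwrite("pics/c1.png",cv2.convertScaleAbs(a[:600],alpha=1.6,beta=10))
b=cv2.resize(s[185:320,230:360],None,fx=4.4,fy=4.4,interpolation=cv2.INTER_CUBIC)
cv2.imwrite("pics/c2.png",cv2.convertScaleAbs(b,alpha=1.6,beta=10))
for u,v in((447,283),(513,290),(454,321)):
  p=plane("top",u+1,v,60);print(p,np.hypot(*p[:2]))
# lid corners rough, z=91
for u,v in((286,178),(399,181),(399,263),(283,259)): print(plane("top",u,v,91))
g=lambda a,b:tri(ray("top",*a),ray("side",*b))
print("knee",g((265,259),(328,301)),"pull",g((341,270),(343,233)))
E
```

```text
[ 460.21273416 -203.29262925   60.        ] 503.11395705858354
[ 456.44381625 -351.33180275   60.        ] 575.9991258823869
[ 376.71159621 -220.61224975   60.        ] 436.5562866969788
[667.69405507 180.5277302   91.        ]
[681.85041341 -78.36756116  91.        ]
[490.47145745 -86.90792496  91.        ]
[478.48267787 168.83223652  91.        ]
knee (array([480.4091353 , 212.62244382,  58.08758854]), np.float64(2.4639618361968214)) pull (array([458.73096362,  40.7539641 ,  88.44677367]), np.float64(12.338797613235629))
```

View pics/c1.png

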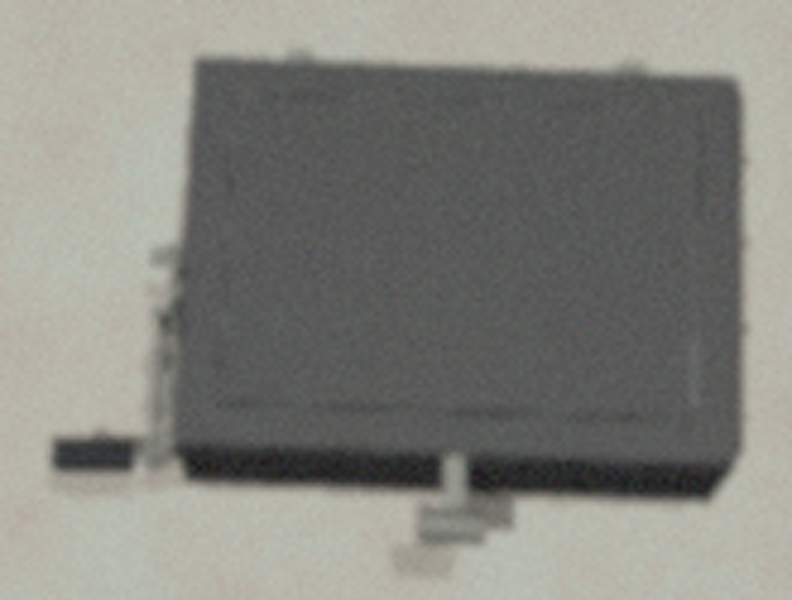

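View pics/c2.png

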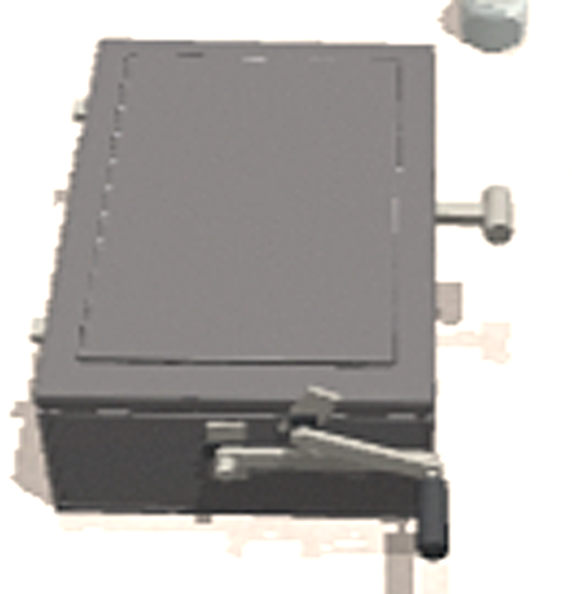

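```bash
python3 - <<'E'
from h import *
C=np.array([plane("top",u,v,91)[:2] for u,v in((286,177.1),(399.4,181.7),(398.8,261.3),(282.9,258.1))])
print(C.round(1)); c=C.mean(0)
for i in range(4): print(np.linalg.norm(C[i]-C[(i+1)%4]))
y=(C[0]-C[1])+(C[3]-C[2]); yaw=np.arctan2(-y[0],y[1]); x=(C[0]-C[3])+(C[1]-C[2])
print("centre",c,"yaw",np.degrees(yaw),np.degrees(np.arctan2(x[1],x[0])))
g=lambda a,b:tri(ray("top",*a),ray("side",*b))
P,e=g((339.2,274.2),(343.2,233.6));K,e2=g((264.4,259.6),(328.4,302.0)); print("pull",P,e,plane("top",339.2,274.2,88),plane("side",343.2,233.6,88),"knee",K,e2)
R=np.array([[np.cos(yaw),-np.sin(yaw)],[np.sin(yaw),np.cos(yaw)]])
print("in case axes: pull",R.T@(P[:2]-c),"exp -127,0; knee",R.T@(K[:2]-c),"exp -94,170")
for n,q in(("pull",(-127,0)),("bay",(0,63)),("hinge",(95,0)),("low",(5,170)),("knee",(-94,170))): print(n,c+R@np.array(q))
E
```

```text
[[669.9 180.7]
 [680.2 -79.4]
 [494.3 -86.3]
 [480.5 169.3]]
260.3031250063101
186.10376041975948
255.9183147710526
189.74074903942062
centre [581.20930716  46.08371046] yaw 2.6786808432792233 2.8105316616786635
pull [453.85662417  42.96943804  86.91728242] 3.234679930593509 [455.27245942  42.65713299  88.        ] [452.34360471  44.66397065  88.        ] knee [479.35524942 213.99817102  56.51544472] 2.1905243251357214
in case axes: pull [-127.35907381    2.84092892] exp -127,0; knee [-93.89532137 172.49111214] exp -94,170
pull [454.34807579  40.14839454]
bay [578.26501659 109.01487248]
hinge [676.10550386  50.52351371]
low [578.25893275 216.13163104]
knee [479.36710673 211.5048887 ]
```

The measured points agree with the given offsets. The jar meant is the one at (456,-351), farthest from the base. I'm going above the pull now.

```bash
python3 -m handwheel '[[12.22,21.82,0,-13.8,50],[12.22,21.82,0,-13.8,50],[12.22,21.82,0,-13.8,50],[12.22,21.82,0,-13.8,50],[12.22,21.82,0,-13.8,50],[12.22,21.82,0,-13.8,50],[12.22,21.82,0,-13.8,50],[12.22,21.82,0,-13.8,50],[12.22,21.82,0,-13.8,50],[12.22,21.82,0,-13.8,50],[12.22,21.82,0,-13.8,50],[12.22,21.82,0,-13.8,50],[12.22,21.82,0,-13.8,50],[12.22,21.82,0,-13.8,50],[12.22,21.82,0,-13.8,50],[12.22,21.82,0,-13.8,50],[12.22,21.82,-2,-13.8,50],[12.22,21.82,-3,-13.8,50]]' 25
python3 - <<'E'
from h import *
t=arm.camera("side");cv2.imwrite("pics/s1.png",t)
s=arm.sense();print(s["position"],s["tool_rot"],s["ft_force"],proj("side",s["position"]))
E
```

```text
time: 1.6
position: [455.4, 42.7, 156.3]
tool_rot: [3.141, -0.003, 0.049]
ft_force: [0.0, 0.5, -2.0]
grip_width: 0.584
finger_force: 0.0
[447.09460497  42.7133906  144.75050115] [-3.1400743   0.01746183  0.04755617] [-7.14505939 -0.44444964 -9.91610116] [346.9038064  214.84468761]
```

```bash
python3 -m handwheel '[[0,0,-0.8,0,50],[0,0,-1.6,0,50],[0,0,-2.4,0,50],[0,0,-3.0,0,50],[0,0,-3.37,0,50],[0,0,-3.37,0,50],[0,0,-3.37,0,50]]' 25
python3 - <<'E'
from h import *
t=arm.camera("side");s=arm.sense();print(s["position"],s["ft_force"],s["grip_width"])
cv2.imwrite("pics/s2.png",cv2.resize(t[150:330,230:420],None,fx=3.3,fy=3.3,interpolation=cv2.INTER_CUBIC))
E
```

```text
time: 2.23
position: [453.9, 41.6, 72.4]
tool_rot: [-3.142, 0.001, 0.045]
ft_force: [-1.0, 0.1, 1.0]
grip_width: 0.585
finger_force: 0.0
[454.6152143   41.67133605  73.19685297] [-0.65547047 -0.50299945  1.03065027] 0.587144280980636
```

View pics/s2.png

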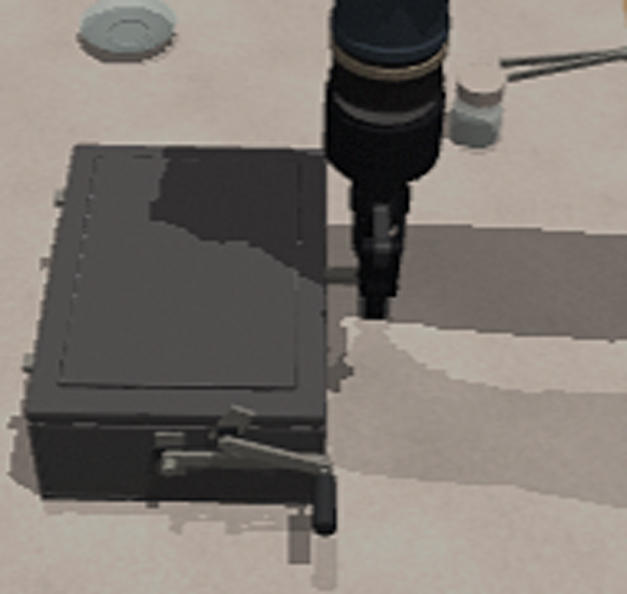

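The fingers straddle the pull, with the neck entering at crop (345,275). Closing.

```bash
python3 -m handwheel '[[0,0,0,0,26],[0,0,0,0,26],[0,0,0,0,26],[0,0,0,0,26],[0,0,0,0,26],[0,0,0,0,26]]' 25
python3 - <<'E'
import numpy as np
# arc rows about hinge; radius 222, yaw .047, pull initially angle a0
R=222;a0=0.0;y=.047
for th in (.1,.2,.3,.4,.5,.6,.7,.8,.9,1.0,1.05,1.1,1.15,1.2,1.25,1.3,1.35,1.4,1.45,1.5):
  f=R*(1-np.cos(th)+.0);z=R*np.sin(th)
  print(th,(np.array([f*np.cos(y),f*np.sin(y),z])/25).round(2))
E
```

```text
time: 2.78
position: [455.2, 44.0, 74.2]
tool_rot: [-3.137, -0.003, 0.047]
ft_force: [-0.7, 5.9, 3.7]
grip_width: 0.343
finger_force: 26.2
0.1 [0.04 0.   0.89]
0.2 [0.18 0.01 1.76]
0.3 [0.4  0.02 2.62]
0.4 [0.7  0.03 3.46]
0.5 [1.09 0.05 4.26]
0.6 [1.55 0.07 5.01]
0.7 [2.09 0.1  5.72]
0.8 [2.69 0.13 6.37]
0.9 [3.36 0.16 6.96]
1.0 [4.08 0.19 7.47]
1.05 [4.46 0.21 7.7 ]
1.1 [4.85 0.23 7.91]
1.15 [5.25 0.25 8.11]
1.2 [5.66 0.27 8.28]
1.25 [6.07 0.29 8.43]
1.3 [6.5  0.31 8.56]
1.35 [6.93 0.33 8.66]
1.4 [7.36 0.35 8.75]
1.45 [7.8  0.37 8.82]
1.5 [8.24 0.39 8.86]
```

Gripped (29 mm). Now I'm raising along the arc to about 0.95.

```bash
python3 -m handwheel '[[0.01,0.1,0.44,0,26],[0.04,0.1,0.89,0,26],[0.1,0.1,1.33,0,26],[0.18,0.1,1.76,0,26],[0.28,0.1,2.2,0,26],[0.4,0.1,2.62,0,26],[0.54,0.12,3.05,0,26],[0.7,0.13,3.46,0,26],[0.89,0.14,3.87,0,26],[1.09,0.15,4.26,0,26],[1.31,0.16,4.64,0,26],[1.55,0.17,5.01,0,26],[1.81,0.18,5.37,0,26],[2.09,0.2,5.72,0,26],[2.38,0.21,6.05,0,26],[2.69,0.23,6.37,0,26],[3.02,0.25,6.67,0,26],[3.36,0.26,6.96,0,26],[3.36,0.26,6.96,0,26],[3.36,0.26,6.96,0,26]]'
python3 - <<'E'
from h import *
for i in range(2):
  t=arm.camera("side");s=arm.sense();print(s["position"],s["ft_force"],s["grip_width"])
E
```

```text
time: 4.45
position: [537.0, 47.6, 246.1]
tool_rot: [3.14, 0.003, 0.045]
ft_force: [-1.6, -3.4, -3.0]
grip_width: 0.344
finger_force: 27.5
[536.78210093  47.58104533 245.87759965] [-1.23863025 -3.19593548 -1.6364178 ] 0.34398963464158655
[536.70375821  47.58311223 245.80357077] [-1.08803997 -3.79109543 -2.79766634] 0.3406990897698131
```

```bash
cat > feel.py <<'E'
from h import *
f=[];p=[]
for i in range(3):
  arm.camera("side");s=arm.sense();f.append(s["ft_force"]);p.append(s["position"])
f=np.mean(f,0);p=np.mean(p,0)
h=np.array([676.1,52,85.]);d=h-(p+[0,0,17]);th=np.arctan2(-d[2],d[0]);print(p.round(1),f.round(1),"th",th.round(3),"r",np.hypot(d[0],d[2]).round(1),"pull F",-(f[0]*np.sin(th)+f[2]*np.cos(th)).round(2),"radial(out)",(-f[0]*np.cos(th)+f[2]*np.sin(th)).round(2),s["time"].round(2) if hasattr(s["time"],"round") else s["time"])
E
python3 -m handwheel '[[0.35,0.02,0.26,0,26],[0.72,0.03,0.51,0,26],[0.9,0.04,0.62,0,26],[1.1,0.05,0.74,0,26],[1.1,0.05,0.74,0,26]]'; python3 feel.py
```

```text
time: 4.97
position: [565.5, 48.9, 265.1]
tool_rot: [3.14, 0.0, 0.045]
ft_force: [-2.0, -4.9, -1.2]
grip_width: 0.344
finger_force: 28.9
[565.   48.8 264.8] [-1.8 -4.7 -1. ] th 1.057 r 226.0 pull F 2.07 radial(out) 0.01 5.1167
```

```bash
cat > chk.py <<'E'
from h import *
import sys
s=arm.sense();f=s["ft_force"];p=s["position"]
d=np.array([676.1,52,85.])-(p+[0,0,17]);th=np.arctan2(-d[2],d[0]);F=-(f[0]*np.sin(th)+f[2]*np.cos(th))
print(round(s["time"],2),p.round(1),f.round(1),"th",th.round(3),"F",F.round(2),"rad",(-f[0]*np.cos(th)+f[2]*np.sin(th)).round(2))
sys.exit(F>float(sys.argv[1]))
E
m(){ :; }
set -o pipefail
H="python3 -m handwheel"; C="python3 chk.py 4.2"
$H '[[0.08,-0.06,0.04,0,26],[0.08,-0.06,0.04,0,26]]' >/dev/null && $C &&
$H '[[0.08,0,0.04,0,26],[0.08,0,0.04,0,26]]' >/dev/null && $C &&
$H '[[0.08,0,0.04,0,26],[0.08,0,0.04,0,26]]' >/dev/null && $C &&
$H '[[0.08,0,0.04,0,26],[0.08,0,0.04,0,26]]' >/dev/null && $C &&
$H '[[0.08,0,0.04,0,26],[0.08,0,0.04,0,26]]' >/dev/null && $C &&
$H '[[0.08,0,0.04,0,26],[0.08,0,0.04,0,26]]' >/dev/null && $C &&
$H '[[0.08,0,0.035,0,26],[0.08,0,0.035,0,26]]' >/dev/null && $C &&
$H '[[0.08,0,0.035,0,26],[0.08,0,0.035,0,26]]' >/dev/null && $C &&
$H '[[0.08,0,0.035,0,26],[0.08,0,0.035,0,26]]' >/dev/null && $C &&
$H '[[0.08,0,0.035,0,26],[0.08,0,0.035,0,26]]' >/dev/null && $C &&
$H '[[0.08,0,0.03,0,26],[0.08,0,0.03,0,26]]' >/dev/null && $C &&
$H '[[0.08,0,0.03,0,26],[0.08,0,0.03,0,26]]' >/dev/null && $C
```

```text
5.28 [566.9  48.9 265.9] [-2.1 -1.3  0.2] th 1.066 F 1.74 rad 1.24False
```

```bash
sed -i 's/sys.exit(F>float(sys.argv\[1\]))/sys.exit(int(F>float(sys.argv[1])))/' chk.py
H="python3 -m handwheel"; C="python3 chk.py 4.2"
$H '[[0.08,0,0.04,0,26],[0.08,0,0.04,0,26]]' >/dev/null && $C &&
$H '[[0.08,0,0.04,0,26],[0.08,0,0.04,0,26]]' >/dev/null && $C &&
$H '[[0.08,0,0.04,0,26],[0.08,0,0.04,0,26]]' >/dev/null && $C &&
$H '[[0.08,0,0.04,0,26],[0.08,0,0.04,0,26]]' >/dev/null && $C &&
$H '[[0.08,0,0.04,0,26],[0.08,0,0.04,0,26]]' >/dev/null && $C &&
$H '[[0.08,0,0.035,0,26],[0.08,0,0.035,0,26]]' >/dev/null && $C &&
$H '[[0.08,0,0.035,0,26],[0.08,0,0.035,0,26]]' >/dev/null && $C &&
$H '[[0.08,0,0.035,0,26],[0.08,0,0.035,0,26]]' >/dev/null && $C &&
$H '[[0.08,0,0.035,0,26],[0.08,0,0.035,0,26]]' >/dev/null && $C &&
$H '[[0.08,0,0.03,0,26],[0.08,0,0.03,0,26]]' >/dev/null && $C &&
$H '[[0.08,0,0.03,0,26],[0.08,0,0.03,0,26]]' >/dev/null && $C
```

```text
5.45 [569.2  49.  267.1] [-3.3 -0.8  1. ] th 1.078 F 2.48 rad 2.43
5.62 [571.5  49.1 268.3] [-3.8  0.7  2.9] th 1.09 F 2.01 rad 4.37
5.78 [573.6  49.2 269.3] [-5.3  2.7  3.7] th 1.1 F 3.07 rad 5.74
5.95 [575.6  49.2 270.3] [-4.9  2.4  3.6] th 1.11 F 2.77 rad 5.4
6.12 [577.7  49.3 271.3] [-4.7  2.6  3.8] th 1.12 F 2.55 rad 5.44
6.28 [579.7  49.4 272.2] [-3.6  3.3  3.7] th 1.13 F 1.64 rad 4.84
6.45 [581.7  49.5 273.1] [-4.3  3.1  4.2] th 1.14 F 2.13 rad 5.65
6.62 [583.8  49.6 274. ] [-3.6  3.9  4.2] th 1.149 F 1.56 rad 5.28
6.78 [585.8  49.7 274.9] [-4.2  4.7  3.9] th 1.159 F 2.28 rad 5.26
6.95 [587.8  49.8 275.8] [-4.2  3.3  5. ] th 1.169 F 1.89 rad 6.2
7.12 [589.9  49.9 276.6] [-3.5  4.4  4.1] th 1.179 F 1.61 rad 5.14
```

```bash
H="python3 -m handwheel"; C="python3 chk.py 4.2"
$H '[[0.08,0.02,0.06,0,26],[0.08,0.02,0.06,0,26]]' >/dev/null && $C &&
$H '[[0.08,0.01,0.05,0,26],[0.08,0.01,0.05,0,26]]' >/dev/null && $C &&
$H '[[0.08,0.01,0.03,0,26],[0.08,0.01,0.03,0,26]]' >/dev/null && $C &&
$H '[[0.08,0.01,0.03,0,26],[0.08,0.01,0.03,0,26]]' >/dev/null && $C &&
$H '[[0.08,0.01,0.03,0,26],[0.08,0.01,0.03,0,26]]' >/dev/null && $C &&
$H '[[0.08,0,0.03,0,26],[0.08,0,0.03,0,26]]' >/dev/null && $C &&
$H '[[0.08,0.01,0.025,0,26],[0.08,0.01,0.025,0,26]]' >/dev/null && $C &&
$H '[[0.08,0,0.025,0,26],[0.08,0,0.025,0,26]]' >/dev/null && $C &&
$H '[[0.08,0.01,0.025,0,26],[0.08,0.01,0.025,0,26]]' >/dev/null && $C &&
$H '[[0.08,0,0.025,0,26],[0.08,0,0.025,0,26]]' >/dev/null && $C &&
$H '[[0.08,0,0.02,0,26],[0.08,0,0.02,0,26]]' >/dev/null && $C &&
$H '[[0.08,0,0.02,0,26],[0.08,0,0.02,0,26]]' >/dev/null && $C &&
$H '[[0.08,0,0.02,0,26],[0.08,0,0.02,0,26]]' >/dev/null && $C &&
$H '[[0.08,0,0.02,0,26],[0.08,0,0.02,0,26]]' >/dev/null && $C
```

```text
7.28 [592.   50.  277.5] [-4.1  3.8  3.2] th 1.189 F 2.63 rad 4.47
7.45 [594.   50.  278.3] [-2.3  4.6  0.1] th 1.199 F 2.11 rad 0.93
7.62 [595.9  50.1 279. ] [-2.8  4.6  0.6] th 1.208 F 2.43 rad 1.58
7.78 [597.9  50.2 279.8] [-3.4  4.2  1.4] th 1.217 F 2.76 rad 2.47
7.95 [599.8  50.3 280.5] [-3.3  3.5  0.2] th 1.226 F 3.03 rad 1.26
8.12 [601.8  50.3 281.2] [-3.2  4.3  1.7] th 1.236 F 2.44 rad 2.6
8.28 [603.9  50.4 281.9] [-2.2  3.3  1.5] th 1.245 F 1.6 rad 2.1
8.45 [605.8  50.5 282.5] [-3.1  4.2  1.7] th 1.254 F 2.41 rad 2.53
8.62 [607.8  50.6 283.2] [-2.3  4.9  0.4] th 1.264 F 2.09 rad 1.1
8.78 [609.8  50.7 283.8] [-2.1  4.2  1.5] th 1.273 F 1.62 rad 2.02
8.95 [611.8  50.8 284.4] [-1.6  4.6  2. ] th 1.282 F 0.96 rad 2.37
9.12 [613.8  50.8 285. ] [-2.5  6.3  2. ] th 1.291 F 1.88 rad 2.62
9.28 [615.8  50.9 285.6] [-2.5  4.7  2.1] th 1.301 F 1.88 rad 2.67
9.45 [617.9  51.  286.2] [-1.3  4.6  3.1] th 1.31 F 0.42 rad 3.29
```

```bash
H="python3 -m handwheel"; C="python3 chk.py 3.6"
$H '[[0.08,0.03,0.03,0,26],[0.08,0.03,0.03,0,26]]' >/dev/null && $C &&
$H '[[0.08,0.03,0.03,0,26],[0.08,0.03,0.03,0,26]]' >/dev/null && $C &&
$H '[[0.08,0.01,0.02,0,26],[0.08,0.01,0.02,0,26]]' >/dev/null && $C &&
$H '[[0.08,0,0.02,0,26],[0.08,0,0.02,0,26]]' >/dev/null && $C &&
$H '[[0.08,0.01,0.02,0,26],[0.08,0.01,0.02,0,26]]' >/dev/null && $C &&
$H '[[0.08,0,0.015,0,26],[0.08,0,0.015,0,26]]' >/dev/null && $C &&
$H '[[0.08,0.01,0.015,0,26],[0.08,0.01,0.015,0,26]]' >/dev/null && $C &&
$H '[[0.08,0,0.015,0,26],[0.08,0,0.015,0,26]]' >/dev/null && $C &&
$H '[[0.08,0.01,0.015,0,26],[0.08,0.01,0.015,0,26]]' >/dev/null && $C &&
$H '[[0.08,0,0.01,0,26],[0.08,0,0.01,0,26]]' >/dev/null && $C &&
$H '[[0.08,0,0.01,0,26],[0.08,0,0.01,0,26]]' >/dev/null && $C &&
$H '[[0.08,0,0.01,0,26],[0.08,0,0.01,0,26]]' >/dev/null && $C
```

```text
9.62 [619.9  51.1 286.7] [-1.7  4.7  1.5] th 1.319 F 1.31 rad 1.84
9.78 [621.9  51.2 287.2] [-1.9  2.4  2.2] th 1.329 F 1.28 rad 2.57
9.95 [623.9  51.3 287.7] [-1.5  2.4 -0.1] th 1.338 F 1.43 rad 0.26
10.12 [625.9  51.4 288.2] [-1.6  1.6 -0.4] th 1.347 F 1.6 rad 0.01
10.28 [628.   51.5 288.7] [-1.9 -0.2  0.9] th 1.356 F 1.66 rad 1.32
10.45 [629.9  51.6 289.1] [-0.4 -1.2  0.1] th 1.365 F 0.35 rad 0.15
10.62 [631.9  51.7 289.6] [-1.2 -1.9  0.3] th 1.374 F 1.12 rad 0.54
10.78 [633.9  51.8 290. ] [-1.6 -2.9 -0.8] th 1.383 F 1.74 rad -0.52
10.95 [635.9  51.9 290.3] [-0.6 -4.3  0.1] th 1.392 F 0.53 rad 0.22
11.12 [637.9  52.  290.7] [-1.6 -4.7  0.3] th 1.401 F 1.51 rad 0.6
11.28 [639.9  52.1 291.1] [-1.2 -5.4 -0.2] th 1.41 F 1.21 rad -0.0
11.45 [641.9  52.2 291.4] [ 0.5 -5.4  1.1] th 1.419 F -0.71 rad 1.05
```

```bash
python3 - <<'E'
from h import *
t=arm.camera("side");a=cv2.resize(t[120:330,200:400],None,fx=2.8,fy=2.8,interpolation=cv2.INTER_CUBIC)
cv2.imwrite("pics/s3.png",cv2.convertScaleAbs(a,alpha=1.7,beta=10))
E
```

```text
(no output)
```

View pics/s3.png

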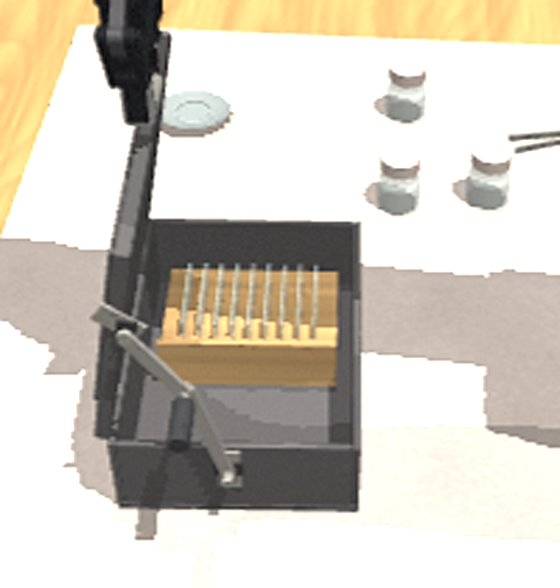

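The lid follows, and the brace is still bent forward by about 20°, so it will be straight in another few hundredths of a rad. I'll take finer steps.

```bash
H="python3 -m handwheel"; C="python3 chk.py 3.2"
$H '[[0.05,-0.03,0.01,0,26],[0.05,-0.03,0.01,0,26]]' >/dev/null && $C &&
$H '[[0.05,-0.03,0.01,0,26],[0.05,-0.03,0.01,0,26]]' >/dev/null && $C &&
$H '[[0.05,0,0.005,0,26],[0.05,0,0.005,0,26]]' >/dev/null && $C &&
$H '[[0.05,0,0.005,0,26],[0.05,0,0.005,0,26]]' >/dev/null && $C &&
$H '[[0.05,0,0.005,0,26],[0.05,0,0.005,0,26]]' >/dev/null && $C &&
$H '[[0.05,0,0.005,0,26],[0.05,0,0.005,0,26]]' >/dev/null && $C &&
$H '[[0.05,0,0.005,0,26],[0.05,0,0.005,0,26]]' >/dev/null && $C &&
$H '[[0.05,0,0.005,0,26],[0.05,0,0.005,0,26]]' >/dev/null && $C &&
$H '[[0.05,0,0.005,0,26],[0.05,0,0.005,0,26]]' >/dev/null && $C &&
$H '[[0.05,0,0.005,0,26],[0.05,0,0.005,0,26]]' >/dev/null && $C
```

```text
11.67 [643.   52.2 291.6] [-0.4 -4.1  1.5] th 1.424 F 0.19 rad 1.54
11.83 [644.2  52.3 291.7] [-0.9 -0.5  1. ] th 1.429 F 0.71 rad 1.11
12.0 [645.5  52.3 291.9] [-0.2 -0.3  1.5] th 1.435 F 0.02 rad 1.52
12.17 [646.9  52.4 292.2] [0.2 2.4 1.9] th 1.441 F -0.42 rad 1.84
12.33 [647.1  52.3 292.1] [-4.6  2.3  2.3] th 1.442 F 4.24 rad 2.9
```

```bash
H="python3 -m handwheel"; C="python3 chk.py 9"
$H '[[0.01,0,0,0,26],[0.01,0,0,0,26],[0.01,0,0,0,26]]' >/dev/null; $C
python3 - <<'E'
from h import *
t=arm.camera("side");cv2.imwrite("pics/s4raw.png",t)
E
$H '[[-0.05,0,-0.005,0,26],[-0.05,0,-0.005,0,26]]' >/dev/null; $C
$H '[[-0.05,0,-0.005,0,26],[-0.05,0,-0.005,0,26]]' >/dev/null; $C
$H '[[-0.05,0,-0.005,0,26],[-0.05,0,-0.005,0,26]]' >/dev/null; $C
$H '[[-0.04,0,-0.005,0,26],[-0.04,0,-0.005,0,26]]' >/dev/null; $C
python3 - <<'E'
from h import *
t=arm.camera("side");r=cv2.imread("pics/s4raw.png")
f=lambda t:cv2.convertScaleAbs(cv2.resize(t[220:300,230:310],None,fx=4.9,fy=4.9,interpolation=cv2.INTER_CUBIC),alpha=1.7,beta=10)
cv2.imwrite("pics/s4.png",np.hstack([f(r),f(t)]))
E
```

```text
12.58 [647.1  52.3 292.1] [-3.   3.8  3.7] th 1.442 F 2.51 rad 4.1
12.8 [646.   52.3 291.9] [-3.5  3.8  2.6] th 1.437 F 3.09 rad 3.0
12.97 [645.   52.2 291.8] [-3.1  4.8  2.3] th 1.433 F 2.71 rad 2.72
13.13 [644.5  52.2 291.7] [-1.5  4.5  2.4] th 1.43 F 1.15 rad 2.55
13.3 [644.2  52.2 291.7] [0.4 5.3 2.2] th 1.429 F -0.72 rad 2.08
```

View pics/s4.png

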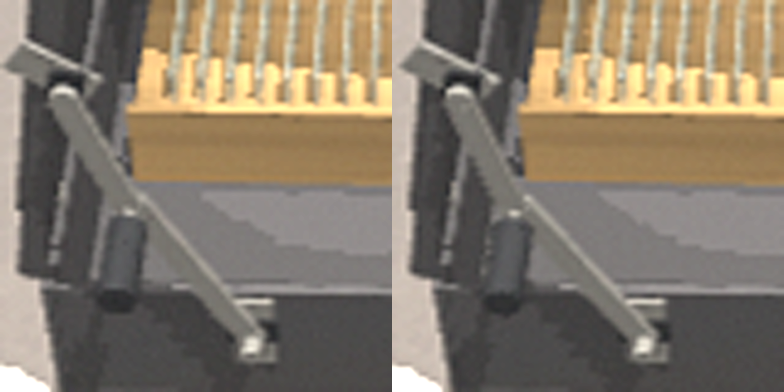

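Past straight and resting on its stop: the knee at right-crop (515,215) is now behind the line of the pivots, and the lid no longer loads the hand. I'll release and go to the jar.

```bash
python3 -m handwheel '[[0,0,0,0,36],[0,0,0,0,50],[0,0,0,0,55],[0,0,0,0,55],[0,0,0,0,55]]'; python3 chk.py 9
python3 -m handwheel '[[-0.8,0,0.3,0,60],[-2,0,0.3,0,70],[-3.2,-0.4,0,0,78],[-4,-1.6,-0.6,0,78],[-4.8,-3,-1.2,0,78],[-5.4,-4.5,-2,0,78],[-6,-6,-3,0,78],[-6.6,-7.5,-4,0,78],[-7,-9,-5,0,78],[-7.3,-10.5,-6,0,78],[-7.48,-12,-6.6,0,78],[-7.48,-13.5,-7,0,78],[-7.48,-15,-7.2,0,78],[-7.48,-16.13,-7.2,0,78],[-7.48,-16.13,-7.2,0,78],[-7.48,-16.13,-7.2,0,78],[-7.48,-16.13,-7.2,0,78]]'; python3 - <<'E'
from h import *
t=arm.camera("side");print(arm.sense()["position"])
f=lambda t:cv2.convertScaleAbs(cv2.resize(t,None,fx=2.5,fy=2.5,interpolation=cv2.INTER_CUBIC),alpha=1.5,beta=10)
cv2.imwrite("pics/s5.png",f(t[90:320,220:440]))
E
```

```text
time: 13.77
position: [643.3, 50.5, 291.1]
tool_rot: [3.141, 0.0, 0.045]
ft_force: [-0.0, -0.4, 0.1]
grip_width: 0.645
finger_force: 0.0
13.77 [643.3  50.5 291.1] [-0.  -0.4  0.1] th 1.425 F 0.01 rad 0.11
time: 15.18
position: [455.9, -352.1, 111.3]
tool_rot: [-3.141, 0.0, 0.045]
ft_force: [-0.2, 0.5, 0.1]
grip_width: 0.913
finger_force: 0.0
[ 456.19877924 -351.40608117  111.65770926]
```

View pics/s5.png

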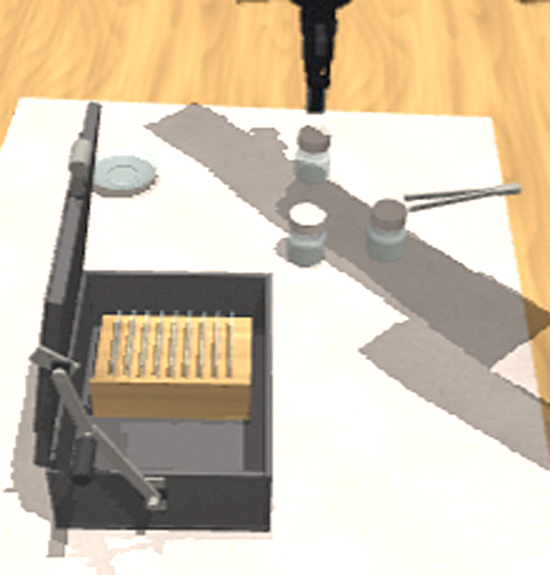

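```bash
python3 - <<'E'
from h import *
print("jar cap side",plane("side",346,142,60),plane("side",346,150,52))
E
python3 -m handwheel '[[0,0,-1,0,78],[0,0,-2,0,78],[0,0,-2.8,0,78],[0,0,-3.4,0,78],[0,0,-3.48,0,78],[0,0,-3.48,0,78],[0,0,-3.48,0,40],[0,0,-3.48,0,40],[0,0,-3.48,0,40],[0,0,-3.48,0,40],[0,0,-3.48,0,40],[0,0,-3.48,0,40],[0,0,-3.48,0,40],[0,0,-3.48,0,40]]' 35
```

```text
jar cap side [ 450.11350156 -367.01526635   60.        ] [ 449.26733118 -337.64144489   52.        ]
time: 16.4
position: [458.9, -356.7, 29.4]
tool_rot: [3.131, -0.006, 0.045]
ft_force: [-0.3, -3.6, 5.8]
grip_width: 0.473
finger_force: 9.3
```

The opening of 40 mm is below the jar's 44 mm, so the grip is off-centre. I'll reopen and measure the jar's cap from the first pictures.

```bash
python3 -m handwheel '[[0,0,0,0,60],[0,0,0,0,78],[0,0,0,0,78],[0,0,1,0,78],[0,0,2,0,78],[0,0,3,0,78],[0,0,3,0,78],[0,0,3,0,78]]'
python3 - <<'E'
from h import *
t=cv2.imread("pics/top0.png"); 
np.set_printoptions(linewidth=250)
for (u,v) in((447,285),(513,292),(454,323)):
  g=t[v-12:v+13,u-14:u+15].max(2).astype(int); print(); print(g)
s=arm.camera("side");cv2.imwrite("pics/s6raw.png",s)
g=s[138:168,330:365].max(2);print(g)
E
```

```text
time: 17.07
position: [457.4, -352.8, 101.5]
tool_rot: [3.139, -0.003, 0.046]
ft_force: [-0.7, 0.4, -0.7]
grip_width: 0.911
finger_force: 0.0

[[109 108 110 107 109 107 111 108 108 109 106 105 105  99  96  94  93 101 107 108 108 110 109 110 112 108 107 108 108]
 [109 108 107 107 108 108 108 108 110 102  96  91  93  90  83  80  83  90  96 101 105 105 107 109 109 108 110 110 110]
 [109 108 109 110 107 109 109 110 104  93  81  77  81  82  81  82  89  87  90  93  94  97 100 106 108 108 107 111 107]
 [109 109 109 107 108 111 108 105  94  82  73  73  80  90  94  96  98  98  98  98  96  92  96 105 107 110 110 108 108]
 [110 109 108 111 111 109 106 101  86  72  71  79  91 102 106 106 107 107 108 103 101  95  97 101 109 109 106 111 108]
 [110 110 110 110 111 106  98  88  72  66  79  90 101 109 109 111 111 110 107 109 109 104 104 106 109 108 110 109 107]
 [109 108 110 111 106 101  83  68  65  72  88 102 109 111 110 109 111 111 110 109 111 108 110 108 109 111 109 110 107]
 [108 111 108 104 101  87  72  61  61  80 101 109 110 110 110 108 111 110 110 111 111 111 109 109 107 110 106 109 109]
 [110
[... 7464 characters left out ...]
11 109 108 107 109 107 109 109]
 [ 99  93  81  67  57  55  61  61  61  64  72  88  99 103 105 108 108 110 110 107 108 108 108 109 108 109 107 109 111]
 [104  96  93  78  68  63  61  61  60  61  61  70  82  87  93 100 104 104 103 107 105 109 108 109 108 110 106 109 108]
 [105 102 101  94  86  78  69  64  64  63  62  70  75  76  84  92  97 103 104 103 106 106 110 107 107 108 109 108 108]
 [109 107 105 103  97  90  82  77  73  73  74  79  84  86  89  95 101 105 105 107 108 108 108 109 108 109 109 109 108]]
[[182 182 181 ... 178 179 180]
 [183 181 182 ... 180 180 180]
 [184 184 183 ... 180 179 179]
 ...
 [113 112 113 ... 183 183 182]
 [114 114 114 ... 183 183 182]
 [114 113 114 ... 186 184 183]]
```

```bash
python3 - <<'E'
from h import *
s=cv2.imread("pics/s6raw.png");t=arm.camera("top");cv2.imwrite("pics/t6raw.png",t)
f=lambda a:cv2.convertScaleAbs(cv2.resize(a,(400,400),interpolation=cv2.INTER_CUBIC),alpha=1.7,beta=10)
f2=lambda a:cv2.convertScaleAbs(cv2.resize(a,(300,300),interpolation=cv2.INTER_CUBIC),alpha=1.7,beta=10)
a=f2(s[130:180,320:370]);b=f2(s[255:305,235:285]);c=f2(t[180:240,250:310]);d=f2(t[260:320,490:550])
cv2.imwrite("pics/comp.png",np.vstack([np.hstack([a,b]),np.hstack([c,d])]))
print(arm.sense()["position"])
E
```

```text
[ 455.83273512 -351.38258546   98.44370349]
```

View pics/comp.png

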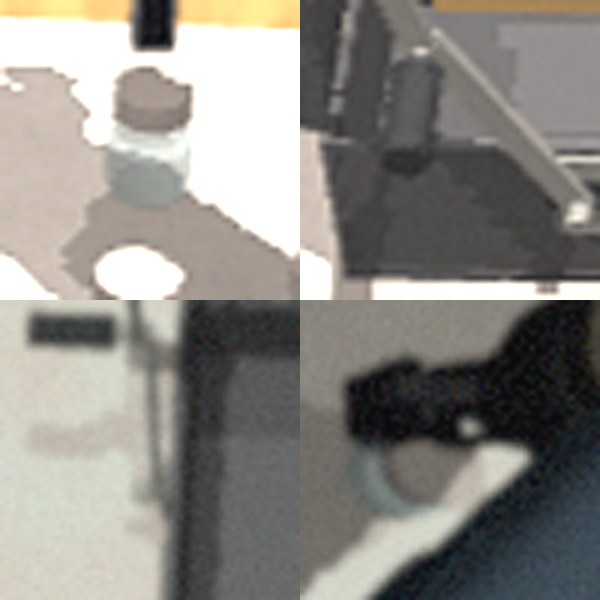

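Side crop (top left): the jar stands upright, with its cap centred at about (345.5,143.7) and the near edge of its base at (344.7,164.3). The roller's ends are at about (254.5,264) and (252.7,282) in the side view. In the top view it spans (255.5-273, 186).

```bash
python3 - <<'E'
from h import *
print("cap",plane("side",345.5,143.7,60),"base near edge",plane("side",344.7,164.3,0), "top cap",plane("top",516.7,292,60))
print("tri",tri(ray("top",516.7,292),ray("side",345.5,143.7)))
# roller
e=((412-300)/6+235,52/6+255); o=((407-300)/6+235,163/6+255); m=((e[0]+o[0])/2,(e[1]+o[1])/2); tp=(250+71/5,180+(330-300)/5)
print(m,tp); print("roller",tri(ray("top",*tp),ray("side",*m)))
print("low pivot end",plane("side",235+(577-300)/6,255+213/6,55))
c=np.array([581,48.]);y=.047;R=np.array([[np.cos(y),-np.sin(y)],[np.sin(y),np.cos(y)]])
K=tri(ray("top",*tp),ray("side",*m))[0];k=R.T@(K[:2]-c);print("case axes",k,K[2],"radius from low(5,55)",np.hypot(k[0]-5,K[2]-55),np.degrees(np.arctan2(K[2]-55,k[0]-5)))
E
```

```text
cap [ 451.46705811 -358.03534593   60.        ] base near edge [ 450.36798352 -338.42152424    0.        ] top cap [ 452.41638124 -357.33812351   60.        ]
tri (array([ 451.87128333, -356.89803897,   60.89322574]), np.float64(0.7900551912041283))
(253.25, 272.9166666666667) (264.2, 186.0)
roller (array([624.64086776, 220.57153653, 146.81208927]), np.float64(0.53771291600726))
low pivot end [579.08398104 189.7559194   55.        ]
case axes [ 51.70055169 170.33060064] 146.8120892690709 radius from low(5,55) 103.00680202966927 63.03967056522143
```

```bash
python3 -m handwheel '[[-0.18,-0.26,0,0,78],[-0.18,-0.26,-1,0,78],[-0.18,-0.26,-2,0,78],[-0.18,-0.26,-2.8,0,78],[-0.18,-0.26,-3.14,0,78],[-0.18,-0.26,-3.14,0,78],[-0.18,-0.26,-3.14,0,60],[-0.18,-0.26,-3.14,0,50],[-0.18,-0.26,-3.14,0,38],[-0.18,-0.26,-3.14,0,38],[-0.18,-0.26,-3.14,0,38],[-0.18,-0.26,-3.14,0,38],[-0.18,-0.26,-3.14,0,38],[-0.18,-0.26,-3.14,0,38]]' 35
```

```text
time: 18.33
position: [453.0, -359.7, 23.2]
tool_rot: [3.139, -0.003, 0.046]
ft_force: [-0.7, -0.1, 6.2]
grip_width: 0.483
finger_force: 36.0
```

```bash
python3 -m handwheel '[[0,0,0.6,0,38],[0,0,1.4,0,38],[0,0,2.4,0,38],[0,0,3.6,0,38],[0.2,0.9,4.8,0,38],[0.5,2.2,5.2,0,38],[0.85,3.7,5.2,0,38],[1.2,5.2,5.2,0,38],[1.55,6.7,5.2,0,38],[1.9,8.2,5.2,0,38],[2.2,9.7,5.2,0,38],[2.5,11.2,5.2,0,38],[2.85,12.7,5.2,0,38],[3.2,14.2,5.2,0,38],[3.6,15.7,5.2,0,38],[3.9,17,5.2,0,38],[4.1,18,5.2,0,38],[4.24,18.72,5.2,0,38],[4.24,18.72,5.2,0,38],[4.24,18.72,5.2,0,38]]'
python3 -m handwheel '[[0,0,0,0,38],[0,0,-1,0,38],[0,0,-2,0,38],[0,0,-3,0,38],[0,0,-3.8,0,38],[0,0,-4.4,0,38],[0,0,-4.6,0,38],[0,0,-4.6,0,38],[0,0,-4.6,0,38]]'
```

```text
time: 20.0
position: [558.0, 101.0, 150.5]
tool_rot: [-3.136, 0.001, 0.059]
ft_force: [0.1, 0.1, -0.4]
grip_width: 0.484
finger_force: 35.9
time: 20.75
position: [558.4, 100.4, 36.5]
tool_rot: [-3.135, -0.0, 0.057]
ft_force: [-0.3, -0.5, -0.9]
grip_width: 0.486
finger_force: 35.9
```

```bash
H="python3 -m handwheel"
$H '[[0,0.3,0,0,38],[0,0.3,-0.1,0,38],[0,0.3,-0.2,0,38],[0,0.3,-0.2,0,38]]' | sed -n '2p;4p'
$H '[[0,0,-0.06,0,38],[0,0,-0.06,0,38]]'| sed -n '2p;4p'
$H '[[0,0,-0.06,0,38],[0,0,-0.06,0,38]]'| sed -n '2p;4p'
python3 - <<'E'
from h import *
print(arm.sense()["ft_force"],arm.sense()["position"])
E
```

```text
position: [558.6, 105.6, 31.2]
ft_force: [0.3, 0.2, -1.1]
position: [558.5, 105.5, 29.5]
ft_force: [-0.4, 0.3, -1.1]
position: [558.7, 105.6, 29.4]
ft_force: [-1.0, 0.6, 3.9]
[-1.0459567   0.58894268  3.9348358 ] [558.73825624 105.57219777  29.35457641]
```

```bash
python3 -m handwheel '[[0,0,0,0,50],[0,0,0,0,60],[0,0,0,0,60],[0,0,0,0,60],[0,0,0.8,0,60],[0,0,1.8,0,60],[0,0,3,0,60],[0,0,4.5,0,60],[-0.3,0.3,6,0,60],[-0.7,1.3,7.5,0,60],[-0.7,2.6,8.5,0,60],[-0.7,4,8.5,0,60],[-0.7,5.2,8.5,0,60],[-0.7,5.2,8.5,0,60]]' 30; python3 - <<'E'
from h import *
s=arm.sense();print(s["joint_positions"].round(2),s["position"],s["tool_rot"])
t=arm.camera("side");cv2.imwrite("pics/s7raw.png",t)
hsv=cv2.cvtColor(t[215:300,260:340],cv2.COLOR_BGR2HSV)
cv2.imwrite("pics/s7.png",cv2.convertScaleAbs(cv2.resize(t[200:310,230:350],None,fx=5,fy=5,interpolation=cv2.INTER_CUBIC),alpha=1.7,beta=10))
E
```

```text
time: 22.58
position: [549.7, 150.4, 238.3]
tool_rot: [-3.099, 0.002, 0.127]
ft_force: [-0.2, -0.9, -1.1]
grip_width: 0.697
finger_force: 0.0
[0.13 0.17 0.24 1.65 0.04 3.14] [549.70530779 150.36367482 238.25436664] [-3.09947527e+00  2.01657595e-03  1.26794413e-01]
```

View pics/s7.png

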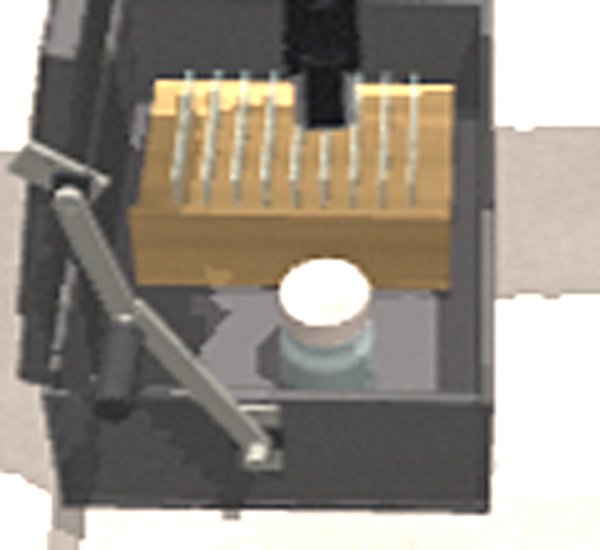

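The jar stands upright in the bay, with its cap at crop (325,290). Joint 6 had hit its limit, so I'm turning +88° and moving out beside the brace.

```bash
python3 -m handwheel '[[0,0,0.2,7,50],[0,0,0.4,14,50],[0,0,0.4,21,50],[0,0,0.4,28,50],[0,0.2,0.4,35,50],[0,0.6,0.4,42,50],[0,1.2,0.4,49,50],[0,1.8,0.4,56,50],[0,2.4,0.4,63,50],[0,2.8,0.4,70,50],[0,3.2,0.4,77,50],[0,3.4,0.4,84,50],[0,3.4,0.4,88,50],[0,3.4,0.4,88,50],[0,3.4,0.4,88,50]]'
```

```text
time: 23.88
position: [548.9, 234.4, 246.8]
tool_rot: [-3.095, 0.002, 1.66]
ft_force: [0.1, 0.1, 0.2]
grip_width: 0.585
finger_force: 0.0
```

```bash
python3 -m handwheel '[[1,0.08,0,-2.4,50],[2,0.08,0,-2.4,50],[2.7,0.08,0,-2.4,50],[3,0.08,-0.3,-2.4,50],[3,0.08,-1.2,-2.4,50],[3,0.08,-2.2,-2.4,50],[3,0.08,-3.2,-2.4,50],[3,0.08,-4,-2.4,50],[3,0.08,-4.4,-2.4,50],[3,0.08,-4.4,-2.4,50],[3,0.08,-4.4,-2.4,50]]'
python3 - <<'E'
from h import *
t=arm.camera("side");s=arm.sense();p=s["position"];print(p,s["ft_force"])
cv2.imwrite("pics/s8raw.png",t)
cv2.imwrite("pics/s8.png",cv2.convertScaleAbs(cv2.resize(t[190:310,210:330],None,fx=4.9,fy=4.9,interpolation=cv2.INTER_CUBIC),alpha=1.7,beta=10))
print(proj("side",p),proj("side",[624,240,147]))
E
```

```text
time: 24.8
position: [623.8, 236.5, 138.7]
tool_rot: [-3.098, 0.001, 1.619]
ft_force: [0.0, 0.1, 1.2]
grip_width: 0.584
finger_force: 0.0
[624.7277593  236.73320955 140.29964054] [-0.75349959  0.91623178  0.38296697]
[252.03934908 281.62166391] [251.79272779 280.77605245]
```

No pictures left to view, so I'll go by feel. Closing on the roller, which should measure 16 mm.

```bash
python3 -m handwheel '[[0,0,-0.2,0,50],[0,0,-0.2,0,40],[0,0,-0.2,0,30],[0,0,-0.2,0,22],[0,0,-0.2,0,18],[0,0,-0.2,0,18],[0,0,-0.2,0,18],[0,0,-0.2,0,18]]' 25
python3 -m handwheel '[[0,0,0,0,10],[0,0,0,0,10],[0,0,0,0,10],[0,0,0,0,10]]' 25
```

```text
time: 25.52
position: [624.6, 236.9, 134.4]
tool_rot: [-3.1, 0.001, 1.62]
ft_force: [-0.3, -0.3, -0.3]
grip_width: 0.215
finger_force: 0.1
time: 25.85
position: [624.0, 236.9, 134.4]
tool_rot: [-3.098, 0.001, 1.62]
ft_force: [-2.6, 1.0, 1.3]
grip_width: 0.175
finger_force: 24.3
```

Gripped at about 15-16 mm. Now I'll take the knee up and forward along its 99 mm circle, watching the force.

```bash
cat > ck.py <<'E'
from h import *
s=arm.sense();f=s["ft_force"];p=s["position"];x=p[0]+.6-577.3;z=p[2]+12.6-60
a=np.arctan2(z,x);print(round(s["time"],2),p.round(1),f.round(1),"phi",np.degrees(a).round(1),"r",np.hypot(x,z).round(1),"rad",(f[0]*np.cos(a)+f[2]*np.sin(a)).round(1),"tang fwd",(-f[0]*np.sin(a)+f[2]*np.cos(a)).round(1),"w",(s["grip_width"]*85.4).round(1))
E
H="python3 -m handwheel"; C="python3 ck.py"; $C
$H '[[-0.1,0,0.05,0,10],[-0.2,-0.01,0.1,0,10],[-0.2,-0.01,0.1,0,10]]' >/dev/null; $C
$H '[[-0.1,0,0.05,0,10],[-0.2,-0.01,0.09,0,10],[-0.2,-0.01,0.09,0,10]]' >/dev/null; $C
$H '[[-0.1,0,0.04,0,10],[-0.2,-0.01,0.08,0,10],[-0.2,-0.01,0.08,0,10]]' >/dev/null; $C
$H '[[-0.1,0,0.04,0,10],[-0.2,-0.01,0.07,0,10],[-0.2,-0.01,0.07,0,10]]' >/dev/null; $C
```

```text
Traceback (most recent call last):
  File "ck.py", line 3, in <module>
    a=np.arctan2(z,x);print(round(s["time"],2),p.round(1),f.round(1),"phi",np.degrees(a).round(1),"r",np.hypot(x,z).round(1),"rad",(f[0]*np.cos(a)+f[2]*np.sin(a)).round(1),"tang fwd",(-f[0]*np.sin(a)+f[2]*np.cos(a)).round(1),"w",(s["grip_width"]*85.4).round(1))
                                                                                                                                                                                                                                     ^^^^^^^^^^^^^^^^^^^^^^^^^^^^
AttributeError: 'float' object has no attribute 'round'
Traceback (most recent call last):
  File "ck.py", line 3, in <module>
    a=np.arctan2(z,x);print(round(s["time"],2),p.round(1),f.round(1),"phi",np.degrees(a).round(1),"r",np.hypot(x,z).round(1),"rad",(f[0]*np.cos(a)+f[2]*np.sin(a)).round(1),"tang fwd",(-f[0]*np.sin(a)+f[2]*np.cos(a)).round(1),"w",(s["grip_width"]*85.4).round(1))
                                                                                                                        
[... 1434 characters left out ...]
tributeError: 'float' object has no attribute 'round'
Traceback (most recent call last):
  File "ck.py", line 3, in <module>
    a=np.arctan2(z,x);print(round(s["time"],2),p.round(1),f.round(1),"phi",np.degrees(a).round(1),"r",np.hypot(x,z).round(1),"rad",(f[0]*np.cos(a)+f[2]*np.sin(a)).round(1),"tang fwd",(-f[0]*np.sin(a)+f[2]*np.cos(a)).round(1),"w",(s["grip_width"]*85.4).round(1))
                                                                                                                                                                                                                                     ^^^^^^^^^^^^^^^^^^^^^^^^^^^^
AttributeError: 'float' object has no attribute 'round'
```

```bash
sed -i 's/(s\["grip_width"\]\*85.4).round(1)/round(s["grip_width"]*85.4,1)/' ck.py; python3 ck.py
```

```text
26.85 [603.7 236.  142.7] [-0.1  1.9 -2.1] phi 74.2 r 99.1 rad -2.0 tang fwd -0.4 w 14.4
```

```bash
H="python3 -m handwheel"; C="python3 ck.py"
$H '[[-0.18,-0.01,0.04,0,10],[-0.36,-0.02,0.08,0,10],[-0.53,-0.02,0.11,0,10],[-0.53,-0.02,0.11,0,10]]' >/dev/null; $C
$H '[[-0.18,-0.01,0.02,0,10],[-0.36,-0.02,0.03,0,10],[-0.55,-0.03,0.04,0,10],[-0.55,-0.03,0.04,0,10]]' >/dev/null; $C
$H '[[-0.18,-0.01,0,0,10],[-0.36,-0.02,-0.02,0,10],[-0.55,-0.03,-0.04,0,10],[-0.55,-0.03,-0.04,0,10]]' >/dev/null; $C
```

```text
27.18 [589.9 235.3 145.6] [-0.5  1.9 -2.8] phi 82.3 r 99.0 rad -2.8 tang fwd 0.1 w 14.5
27.52 [576.1 234.7 146.4] [-0.7  3.  -3.6] phi 90.4 r 99.0 rad -3.6 tang fwd 0.7 w 14.2
27.85 [562.3 234.  145.2] [-1.8  4.1 -2.9] phi 98.4 r 98.9 rad -2.7 tang fwd 2.2 w 14.7
```

```bash
H="python3 -m handwheel"; C="python3 ck.py"
$H '[[-0.17,0.01,-0.03,0,10],[-0.34,0.01,-0.07,0,10],[-0.51,0.01,-0.11,0,10],[-0.51,0.01,-0.11,0,10]]' 30 >/dev/null; $C
$H '[[-0.17,0,-0.06,0,10],[-0.35,0,-0.12,0,10],[-0.52,0,-0.19,0,10],[-0.52,0,-0.19,0,10]]' >/dev/null; $C
$H '[[-0.17,-0.01,-0.08,0,10],[-0.33,-0.01,-0.17,0,10],[-0.49,-0.02,-0.26,0,10],[-0.49,-0.02,-0.26,0,10]]' >/dev/null; $C
```

```text
28.18 [549.7 233.6 142.4] [-1.7  2.3 -2.6] phi 105.9 r 98.8 rad -2.1 tang fwd 2.3 w 14.5
28.52 [536.4 233.3 137.4] [-2.7 -0.5 -2. ] phi 114.1 r 98.6 rad -0.7 tang fwd 3.2 w 14.1
28.85 [524.1 232.9 130.6] [-2.8 -2.2 -2.4] phi 122.3 r 98.4 rad -0.6 tang fwd 3.7 w 14.2
```

```bash
H="python3 -m handwheel"; C="python3 ck.py"
$H '[[-0.15,-0.01,-0.1,0,10],[-0.3,-0.02,-0.2,0,10],[-0.46,-0.03,-0.31,0,10],[-0.46,-0.03,-0.31,0,10]]' >/dev/null; $C
$H '[[-0.13,-0.01,-0.12,0,10],[-0.26,-0.02,-0.25,0,10],[-0.4,-0.02,-0.38,0,10],[-0.4,-0.02,-0.38,0,10]]' >/dev/null; $C
$H '[[-0.11,-0.01,-0.14,0,10],[-0.23,-0.01,-0.28,0,10],[-0.34,-0.02,-0.43,0,10],[-0.34,-0.02,-0.43,0,10]]' >/dev/null; $C
```

```text
29.18 [512.9 232.4 122.4] [-2.7 -1.8 -4. ] phi 130.4 r 98.4 rad -1.3 tang fwd 4.6 w 14.4
29.52 [503.1 232.1 112.8] [-1.2 -2.7 -5.5] phi 138.3 r 98.5 rad -2.7 tang fwd 4.9 w 14.7
29.85 [494.8 231.7 102.1] [-1.4 -2.8 -6.4] phi 146.2 r 98.5 rad -2.4 tang fwd 6.1 w 14.4
```

```bash
H="python3 -m handwheel"; C="python3 ck.py"
$H '[[-0.1,-0.01,-0.15,0,10],[-0.19,-0.01,-0.3,0,10],[-0.28,-0.02,-0.45,0,10],[-0.28,-0.02,-0.45,0,10]]' >/dev/null; $C
$H '[[-0.07,0,-0.17,0,10],[-0.14,-0.01,-0.34,0,10],[-0.21,-0.01,-0.51,0,10],[-0.21,-0.01,-0.51,0,10]]' >/dev/null; $C
$H '[[-0.05,0,-0.17,0,10],[-0.09,0,-0.34,0,10],[-0.12,-0.01,-0.5,0,10],[-0.12,-0.01,-0.5,0,10]]' >/dev/null; $C
```

```text
30.18 [488.4 231.3  91. ] [ 0.7 -0.6 -6.7] phi 153.7 r 98.5 rad -3.6 tang fwd 5.7 w 14.3
30.52 [483.1 231.1  78.2] [ 0.8 -0.8 -7.4] phi 161.8 r 98.5 rad -3.1 tang fwd 6.7 w 14.7
30.85 [480.  230.9  65.8] [-1.3 -0.8 -6.4] phi 169.2 r 98.5 rad 0.0 tang fwd 6.5 w 14.4
```

```bash
H="python3 -m handwheel"; C="python3 ck.py"
$H '[[-0.02,0,-0.12,0,10],[-0.04,0,-0.24,0,10],[-0.06,0,-0.36,0,10],[-0.06,0,-0.36,0,10]]' >/dev/null; $C
$H '[[-0.01,0,-0.1,0,10],[-0.02,0,-0.2,0,10],[-0.02,0,-0.2,0,10]]' >/dev/null; $C
$H '[[0,0,-0.1,0,10],[0,0,-0.2,0,10],[0,0,-0.2,0,10]]' >/dev/null; $C
```

```text
31.18 [478.8 230.8  57.2] [-0.6  0.  -6.5] phi 174.3 r 98.4 rad -0.1 tang fwd 6.5 w 14.6
31.43 [478.4 230.9  52.5] [-0.6 -0.4 -6.2] phi 177.1 r 98.4 rad 0.3 tang fwd 6.3 w 14.3
31.68 [478.3 230.8  47.4] [-2.5  1.1 -7. ] phi 180.0 r 98.4 rad 2.5 tang fwd 7.0 w 14.7
```

```bash
H="python3 -m handwheel"; C="python3 ck.py"
$H '[[0,0,-0.08,0,10],[0,0,-0.08,0,10]]' >/dev/null; $C
$H '[[0,0,-0.08,0,10],[0,0,-0.08,0,10]]' >/dev/null; $C
$H '[[0,0,-0.08,0,10],[0,0,-0.08,0,10]]' >/dev/null; $C
$H '[[0,0,-0.08,0,10],[0,0,-0.08,0,10]]' >/dev/null; $C
```

```text
31.85 [478.5 230.9  46.4] [-2.8 -0.4 -2.8] phi -179.4 r 98.2 rad 2.9 tang fwd 2.8 w 14.4
32.02 [478.7 230.9  45.1] [-4.7 -0.4  0.9] phi -178.7 r 98.0 rad 4.7 tang fwd -1.0 w 14.0
32.18 [479.  231.   43.8] [-5.5 -0.4  6.2] phi -177.9 r 97.8 rad 5.2 tang fwd -6.4 w 14.4
32.35 [479.2 231.   42.8] [-7.1 -2.6 10. ] phi -177.3 r 97.6 rad 6.6 tang fwd -10.3 w 14.6
```

Firm stop at the expected height, so the lid is seated. I'll ease off, open, rise clear and compare with the first picture.

```bash
python3 -m handwheel '[[0,0,0.08,0,10],[0,0,0.08,0,10],[0,0,0.08,0,25],[0,0,0.08,0,40],[0,0,0.08,0,45],[0,0,0.08,0,45],[0,0,0.08,0,45],[0,0,0.8,0,45],[0,0,1.8,0,45],[0,0,3,0,45],[0,0,4.5,0,45],[-0.5,0,6,0,45],[-1.5,1,7,0,45],[-3,2,8,0,45],[-4.5,2.5,8,0,45],[-5,2.5,8,0,45],[-5,2.5,8,0,45],[-5,2.5,8,0,45]]'
python3 - <<'E'
from h import *
for n in("side","top"):
  a=cv2.imread(f"pics/{n}0.png");b=arm.camera(n);cv2.imwrite(f"pics/{n}9.png",b)
  for nm,P in(("pull",[454,42,88]),("knee",[479.4,214,56.5]),("lidfrontL",[480,170,91]),("lidfrontR",[493,-86,91])):
    u,v=proj(n,P).round().astype(int)
    T=cv2.cvtColor(a[v-9:v+10,u-9:u+10],6);W=cv2.cvtColor(b[v-17:v+18,u-17:u+18],6)
    m=cv2.matchTemplate(W,T,cv2.TM_CCOEFF_NORMED);_,mx,_,l=cv2.minMaxLoc(m);print(n,nm,round(mx,2),np.array(l)-8)
E
```

```text
time: 33.85
position: [353.3, 293.9, 240.7]
tool_rot: [-3.102, 0.0, 1.622]
ft_force: [-0.5, -0.2, -0.8]
grip_width: 0.523
finger_force: 0.0
side pull 1.0 [0 0]
side knee 0.92 [0 0]
side lidfrontL 0.99 [0 1]
side lidfrontR 1.0 [0 0]
top pull 0.87 [ 1 -1]
top knee 0.96 [0 0]
top lidfrontL 0.98 [0 0]
top lidfrontR 1.0 [0 0]
```

```bash
python3 - <<'E'
from h import *
a=cv2.imread("pics/side0.png",0).astype(np.float32);b=cv2.imread("pics/side9.png",0).astype(np.float32)
u,v=proj("side",[454,42,88]).round().astype(int);s=np.s_[v-12:v+12,u-12:u+12]
print(cv2.phaseCorrelate(a[s],b[s],cv2.createHanningWindow((24,24),5)),proj("side",[454,42,92])-proj("side",[454,42,88]))
print(arm.sense()["dq"].round(3)); print(arm.sign_off())
E
```

```text
((-0.00919568409166338, -0.041257343111618994), 0.9842371526691649) [ 0.08549327 -1.23841483]
[-0.014  0.017  0.     0.002  0.003  0.002]
the job is handed in; nothing more can be done
None
```

The job is handed in, about 34 s in: the lid locked on its brace, the jar was stood upright in the bay, and the lid was then lowered by the knee until shut, its pull matching the first picture to within about 0.2 mm in height.

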